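# Snap two washed chopping boards into their spring-catch holders

## Task

Put both white chopping boards away: each of the two board holders takes one board, foot in the bottom channel, then tipped back until both sprung rollers have snapped over its front and it stands upright, fully home against the back stops. One board already leans in its holder and only has to be pushed home; the other stands in the wire drainer. Do not let a board fall over, and leave the other things on the worktop where they are.

Things in the scene. Friction and masses are not known exactly. Their poses are not given: they have to be found in the camera images.
- board_leaning: white plastic chopping board, 150 mm wide (its y), 150 mm high (its z), 12 mm thick (its x), rounded edges, a thin groove line on both faces, about 0.25 kg. Origin: centre of its lower edge; z runs up the board, x is square to its faces (+x to the back). At the start this one stands with its foot in the channel of holder_1, leaning to the front.
- board_washed: white plastic chopping board, 150 mm wide (its y), 150 mm high (its z), 12 mm thick (its x), rounded edges, a thin groove line on both faces, about 0.25 kg. Origin: centre of its lower edge; z runs up the board, x is square to its faces (+x to the back). At the start this one stands in the drainer, leaning about 14 degrees to the drainer's front.
- holder_1: fixed stainless holder for one board, 184 mm wide (its y), 94 mm deep, front to its -x. Origin: on the worktop, under the centre of a home board; z up. The board's foot goes into the channel with the board leaning 13 to 17 degrees to the front and sliding down along its own length, just in front of the rollers; then its top is pushed back. At the start board_leaning leans in it.
- holder_2: fixed stainless holder for one board, 184 mm wide (its y), 94 mm deep, front to its -x. Origin: on the worktop, under the centre of a home board; z up. The board's foot goes into the channel with the board leaning 13 to 17 degrees to the front and sliding down along its own length, just in front of the rollers; then its top is pushed back. At the start it is empty.
- holder_1_seat (a point): holder_1: where the origin of a home board lies: channel floor, 6 mm above the worktop; axes as the holder's. The channel runs along y, inside it reaches from 13.5 mm before this point (front lip, 25 mm high) to 6 mm behind it (back wall, 26 mm high). Flared ends leave 3.5 mm beside the board. A board set in it leans out about 24 degrees and stays so by itself.
- holder_1_catches (a point): holder_1: 100 mm above the worktop, midway between the two sprung rollers (grey, upright, 16 mm diameter, 24 mm high, at y = +-78 mm). Each overlaps the edge of a board by 5 mm; a board tipped back parts them and they snap over its front. That takes a push of about 9 to 16 N square to the board near its top, then comes a hard stop. Axes as the holder's.
- holder_1_stops (a point): holder_1: midway between the two stop faces, which a home board's back touches, on posts at y = +-64 to +-87 mm, 122 mm high. Between the posts nothing is higher than 75 mm above the worktop, so a finger has room behind the board. Axes as the holder's.
- holder_2_seat (a point): holder_2: where the origin of a home board lies: channel floor, 6 mm above the worktop; axes as the holder's. The channel runs along y, inside it reaches from 13.5 mm before this point (front lip, 25 mm high) to 6 mm behind it (back wall, 26 mm high). Flared ends leave 3.5 mm beside the board. A board set in it leans out about 24 degrees and stays so by itself.
- holder_2_catches (a point): holder_2: 100 mm above the worktop, midway between the two sprung rollers (grey, upright, 16 mm diameter, 24 mm high, at y = +-78 mm). Each overlaps the edge of a board by 5 mm; a board tipped back parts them and they snap over its front. That takes a push of about 9 to 16 N square to the board near its top, then comes a hard stop. Axes as the holder's.
- holder_2_stops (a point): holder_2: midway between the two stop faces, which a home board's back touches, on posts at y = +-64 to +-87 mm, 122 mm high. Between the posts nothing is higher than 75 mm above the worktop, so a finger has room behind the board. Axes as the holder's.
- drainer: fixed stainless draining pan, 184 mm wide (its y), 112 mm deep, 18 mm high, origin at its underside's centre, on the worktop; front towards its -x. Four wire hoops, 110 mm wide and up to z = 74 mm, lean 12 degrees to the front; the board stands between the two middle ones with 1 to 2 mm play, on wires 11 mm above the worktop, and is drawn out along its own z.
- timer: white kitchen timer with a red dial, 62 mm square, 42 mm high, a bystander (origin: middle of its underside)
- foil_cups: stack of nested foil cups, 60 mm wide, 49 mm high, a bystander (origin: middle of its underside)
- probe: probe thermometer lying flat, 220 mm long, a bystander (origin: middle of its underside)
- marker: marker pen lying flat, 131 mm long, a bystander (origin: middle of its underside)

How it is judged:
By the outcome, as a careful person would: the job done as asked, in the order asked, and still so for the second after the job is handed in, with the robot touching nothing.
It also fails if it takes over 62 s, if anything falls off the work surface, if the arm or the gripper's body presses on something with over 40 N, if the wrist force passes 120 N, or if a joint passes its speed limit or range.

## Robot

A 6-joint arm with a two-finger parallel gripper is mounted at the origin on a cart in front of the work surface, level with it; the furniture and walls round the work are solid. World frame = base frame: x ahead of the robot, y to its left, z up, the work surface at z = 0. Lengths are in m, angles in rad, forces in N, time in s.
With the tool pointing down it reaches from about 0.375 to 0.9 m from the base axis. Payload 3.1 kg.
Tool frame: the origin (TCP) lies at the very end of the fingers, on their centre line; the grasp point (between the pads) lies 19 mm behind it (robot.grip_depth is the distance from the TCP to the grasp point, in m); z points along the fingers, y is the direction in which the jaws open and shut (so a half turn about z gives the same grasp; the last joint's range is limited). The gripper opens to 87 mm and grips with 3 to 60 N. Pads are 19 mm wide; open, the fingers measure 117 mm over their backs; the gripper's body (75 mm by 190 mm) begins 51 mm behind the grasp point.
Start: joints at [1.052, 0.527, 1.433, -0, 1.181, -0.178], TCP at [0.208, 0.589, 0.223] pointing down, gripper open.
Joint ranges: [-3.08, 3.08], [-0.75, 2.2], [0.22, 2.44], [-1.43, 4.57], [0, 2.65], [-2.85, 2.85]. Speed limits (rad/s): [2.79, 2.79, 3.14, 3.14, 3.14, 3.14].

## Interface

Orientations are given as a unit quaternion [x, y, z, w].
In Python, from rig import robot gives the robot as it stands.
- The arm moves only by the tool drive_tool, never from a script. Its argument "series" is a list of rows, each a list of 7 numbers: the shift along the tool's x, y, z in m, then the turn, a rotation vector about the tool's x, y, z in degrees, then the opening, from 0 (shut) to 1 (fully open). A call has 1 to 5 rows; each row shifts and turns the commanded pose from where the row before left it, along the tool's axes as they then stand; what a row does not reach is not made up. A row lasts 1/8 s, in which the tool goes at most 62.5 mm and 10.7 degrees, less where a joint would pass 70% of its speed; a pose out of reach is approached as far as the arm can. A call is refused whole if a number of a shift passes 0.0625 or a number of a turn 10.7, either way. A call with a gripper value outside its range is refused whole. The fingers move at their own pace and stop on an object; "squeeze" is the grip in N (left out, the last holds). Time passes only in rows, so rows that do not move let the fingers close. It gives the time, the measured TCP pose, the force and the opening at its end, in the units of the state.
- robot.get_obs(): the state, without advancing time (a new reading comes with each control period).
- robot.camera(name): name is "scene" or "top"; returns (picture, depth): 480x640x3 uint8, blue, green, red; 480x640 float32, m along the optical axis (not along the pixel's ray), 0 where there is no reading.
- robot.camera_model(name): a dict with "fx", "fy", "cx", "cy" (pixels), "R" (3x3) and "t" (3): a world point X has camera coordinates R X + t. Camera axes: x right, y down, z forward; pixel columns grow to the right and rows downward; lengths in m; the calibration is good to about 2 mm. A picture is of the moment at which its call begins. camera_model takes no time and is no camera call.
- robot.hand_in(): hands the job in, once; it reports no verdict.
The state is a dict: "time": time; "q": joint angles; "joint_velocities": joint speeds; "joint_torque": joint torques, N m; "position": TCP position; "tool_rot": TCP orientation; "ft_force": force on the tool from outside, world axes, zero at the start; "moment": the same for the moment, N m; "grip_width": finger opening in m.
Only numpy, scipy, OpenCV 4.12 (cv2) and the standard library are available. Lean on these libraries where they do the work, as an engineer would, in place of code of your own. Each camera call takes 0.05 s, during which the arm holds its last target. There are 200 camera calls.

## Working session

There is one attempt and no reset: what is moved stays moved. The work goes in short steps, Python scripts to look and compute and a tool call to move; the robot and the scene stay as the last step left them, time stands still between calls to the robot, and variables do not carry over. Pictures are saved under pics/ and viewed, about 8 in all and at most 12, crops included, and the job is handed in when it is done.

Besides the shell and the picture viewer there is one more tool, called after "Emit:" by a JSON object that holds its "api" and its "payload". drive_tool: Moves the arm, as the interface text tells. Its arguments: {"type":"object","properties":{"series":{"type":"array"},"squeeze":{"type":"number"}},"required":["series"]}

```bash
ls; mkdir -p pics
python3 - <<'E'
from rig import robot
import cv2,numpy as np
for n in("scene","top"):
    p,d=robot.camera(n); cv2.imwrite(f"pics/{n}0.png",p); np.save(f"pics/{n}0.npy",d)
    m=robot.camera_model(n); print(n,{k:np.round(v,4).tolist() for k,v in m.items()})
print(robot.get_obs())
E
```

```text
pics
scene {'fx': 501.0264, 'fy': 501.0264, 'cx': 319.2723, 'cy': 238.7281, 'R': [[0.8625, -0.5056, 0.0221], [-0.3178, -0.575, -0.754], [0.3939, 0.6433, -0.6566]], 't': [-0.3994, 0.2975, 0.9359]}
top {'fx': 509.2248, 'fy': 509.2248, 'cx': 325.1105, 'cy': 245.4621, 'R': [[-0.0181, -0.9998, 0.0096], [-0.982, 0.0159, -0.1881], [0.1879, -0.0128, -0.9821]], 't': [0.0951, 0.5172, 1.0706]}
{'time': 0.1, 'q': array([ 1.05249303e+00,  5.28401862e-01,  1.43377174e+00,  9.02430828e-06,
        1.18143253e+00, -1.78526420e-01]), 'joint_velocities': array([-0.00036339, -0.00068596, -0.00282587, -0.00070722,  0.00194367,
        0.00054611]), 'joint_torque': array([-5.59036598e-04, -4.40980983e+01, -1.77149570e+01,  6.34394609e-02,
        5.34141844e-02, -4.95754989e-05]), 'position': array([0.20794656, 0.58868288, 0.22165267]), 'tool_rot': array([ 1.69073999e-01,  9.85602846e-01, -9.44823562e-04, -3.47630701e-04]), 'ft_force': array([ 0.09211949, -0.75474785, -0.36892364]), 'moment': array([ 0.01949701,  0.0478783 , -0.00570748]), 'grip_width': 0.08669652206146217}
```

View pics/scene0.png

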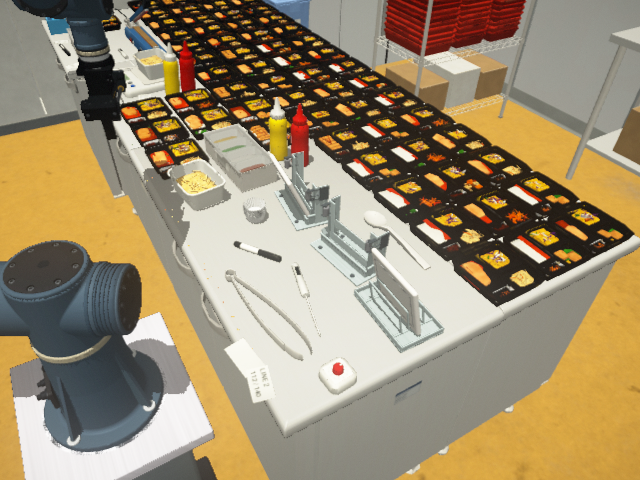

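View pics/top0.png

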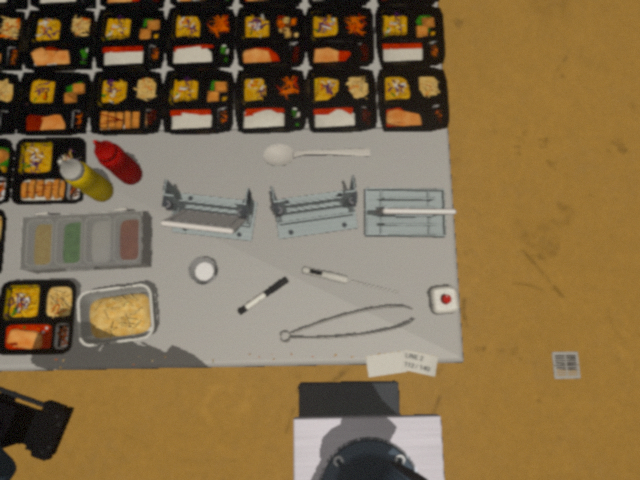

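```bash
cat > h.py <<'E'
import numpy as np,cv2
from rig import robot
def cloud(n,d):
    m=robot.camera_model(n); v,u=np.mgrid[:480,:640]
    c=np.stack([(u-m["cx"])/m["fx"]*d,(v-m["cy"])/m["fy"]*d,d],-1)
    return (c-m["t"])@np.array(m["R"])   # R^T (c-t)
def ray(n,u,v,z):
    m=robot.camera_model(n); R=np.array(m["R"]); o=-R.T@m["t"]
    r=R.T@np.array([(u-m["cx"])/m["fx"],(v-m["cy"])/m["fy"],1]); return o+r*(z-o[2])/r[2]
E
python3 - <<'E'
from h import *
p=cv2.imread("pics/top0.png");d=np.load("pics/top0.npy")
c=p[165:255,150:470]; a=cv2.resize(c,None,fx=2.5,fy=2.5,interpolation=cv2.INTER_CUBIC)
q=cv2.imread("pics/scene0.png"); b=cv2.resize(q[140:355,265:455],None,fx=2,fy=2,interpolation=cv2.INTER_CUBIC)[:375]
cv2.imwrite("pics/c1.png",a)
b=cv2.resize(q[145:355,260:460],None,fx=2.8,fy=2.8,interpolation=cv2.INTER_CUBIC); cv2.imwrite("pics/c2.png",b)
P=cloud("top",d)
for u,v in [(205,210),(315,205),(405,200),(203,270),(263,295),(445,300),(410,212),(200,222),(300,230),(390,228)]: print(u,v,np.round(P[v,u],3),np.round(d[v,u],3))
E
```

```text
205 210 [0.61  0.357 0.025] 1.156
315 205 [0.623 0.107 0.007] 1.18
405 200 [ 0.631 -0.102  0.007] 1.183
203 270 [0.472 0.358 0.026] 1.13
263 295 [0.415 0.225 0.018] 1.128
445 300 [ 0.395 -0.172  0.043] 1.105
410 212 [ 0.565 -0.085  0.152] 1.029
200 222 [0.558 0.345 0.122] 1.051
300 230 [0.564 0.143 0.005] 1.17
390 228 [ 0.566 -0.065  0.005] 1.173
```

View pics/c1.png

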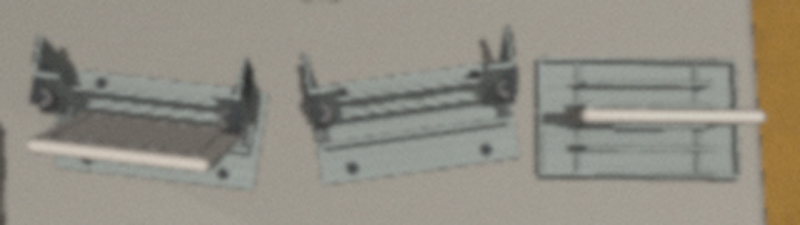

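View pics/c2.png

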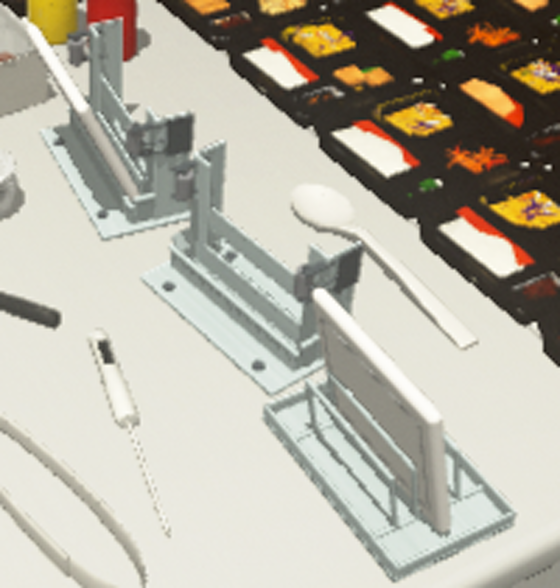

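Run:
```python
from h import *
S=1.2
out=[]
for n in("top","scene"):
    P=cloud(n,np.load(f"pics/{n}0.npy")).reshape(-1,3)
    im=np.zeros((264,780,3),np.uint8)
    for lo,hi,c in [(.002,.016,(120,60,0)),(.016,.04,(0,255,0)),(.04,.085,(120,0,120)),(.085,.117,(0,0,255)),(.117,.2,(0,255,255))]:
        k=(P[:,2]>lo)&(P[:,2]<hi); u=((.45-P[k,1])*1000*S).astype(int); v=((.70-P[k,0])*1000*S).astype(int)
        g=(u>=0)&(u<779)&(v>=0)&(v<263)
        for a in(0,1):
            for b in (0,1): im[v[g]+a,u[g]+b]=c
    for x in (.5,.55,.6,.65): cv2.line(im,(0,int((.7-x)*1200)),(8,int((.7-x)*1200)),(255,255,255))
    for y in np.arange(-.2,.45,.05): cv2.line(im,(int((.45-y)*1200),0),(int((.45-y)*1200),6),(255,255,255))
    out.append(im)
cv2.imwrite("pics/plan.png",np.vstack(out))
```

```text
(no output)
```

View pics/plan.png

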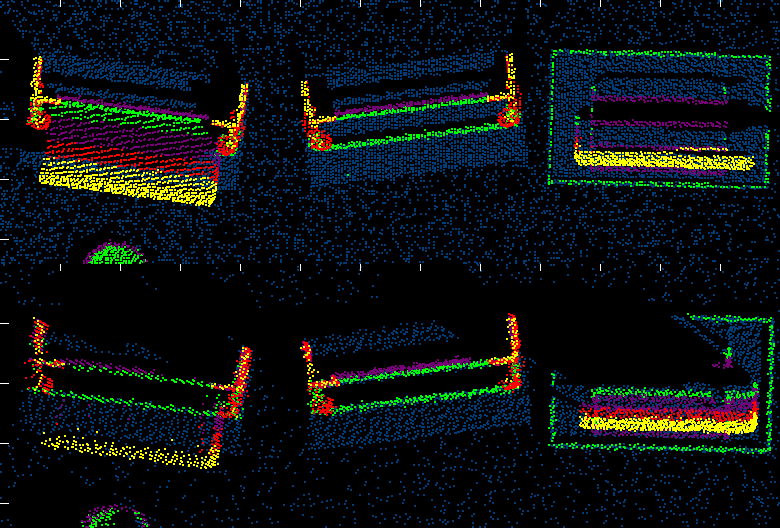

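Run:
```python
from h import *
for n in("top","scene"):
    P=cloud(n,np.load(f"pics/{n}0.npy")).reshape(-1,3)
    for name,(yl,xl),(yr,xr) in [("h1",(.45-38/1200,.7-118/1200),(.45-228/1200,.7-145/1200)),("h2",(.45-320/1200,.7-140/1200),(.45-508/1200,.7-118/1200))]:
        a=np.array([xl,yl]);b=np.array([xr,yr]);e=(a-b)/np.linalg.norm(a-b); f=np.array([e[1],-e[0]]);m=(a+b)/2
        X=(P[:,:2]-m)@f; Y=(P[:,:2]-m)@e; Z=P[:,2]
        print(n,name,"mid",m.round(4),"yaw",np.degrees(np.arctan2(-e[0],e[1])).round(2))
        k=(Z>.02)&(Z<.03)&(abs(Y)<.085)
        for lo,hi in((-.016,.01),(.012,.04)):
            g=k&(X>lo)&(X<hi)
            if g.sum()>10:
                c=np.polyfit(Y[g],X[g],1); r=X[g]-np.polyval(c,Y[g]); g2=np.where(g)[0][abs(r)<.003]; c=np.polyfit(Y[g2],X[g2],1)
                print("  line",lo,g.sum(),"x0",c[1].round(4),"slope deg",np.degrees(np.arctan(c[0])).round(2),"yrange",np.percentile(Y[g2],[1,99]).round(4),"z",np.percentile(Z[g2],[5,50,95]).round(4))
        for s in(1,-1):
            g=(Z>.108)&(Z<.116)&(np.hypot(X,Y-s*.078)<.012)
            q=np.c_[X[g],Y[g],Z[g]]; print("  roller",s,g.sum(),q.mean(0).round(4),q.min(0).round(4),q.max(0).round(4))
    # boards
    for nm,g0 in [("wash",(P[:,1]>-.19)&(P[:,1]<-.02)&(P[:,0]>.5)&(P[:,0]<.63)),("lean",(P[:,1]>.26)&(P[:,1]<.425)&(P[:,0]>.5)&(P[:,0]<.61))]:
        Q=P[g0&(P[:,2]>.04)]; 
        t=Q[Q[:,2]>Q[:,2].max()-.006]
        print(nm,"zmax",np.sort(Q[:,2])[-8:].round(4)[[0,-1]],"top edge mean",t.mean(0).round(4),"ymin/max",np.percentile(t[:,1],[1,99]).round(4),"slope",np.degrees(np.arctan(np.polyfit(t[:,1],t[:,0],1)[0])).round(2))
        # plane RANSAC
        H=P[g0&(P[:,2]>.04)]; best=0;rng=np.random.default_rng(0)
        for _ in range(500):
            a,b,c=H[rng.choice(len(H),3,False)]; w=np.cross(b-a,c-a); w/=np.linalg.norm(w)+1e-12
            i=abs((H-a)@w)<.0015
            if i.sum()>best: best=i.sum();I=i
        C=H[I].mean(0); w=np.linalg.svd(H[I]-C)[2][2]; w*=np.sign(w[0])
        print("  plane n",best,"C",C.round(4),"normal",w.round(4),"tilt",np.degrees(np.arctan2(-w[2],np.hypot(w[0],w[1]))).round(2),"yaw",np.degrees(np.arctan2(w[1],w[0])).round(2))
```

```text
top h1 mid [0.5904 0.3392] yaw -8.09
  line -0.016 35 x0 0.0082 slope deg 0.84 yrange [-0.0768  0.0802] z [0.025  0.0284 0.0297]
  line 0.012 83 x0 0.0155 slope deg -0.1 yrange [-0.0597  0.0789] z [0.0202 0.025  0.0296]
  roller 1 44 [-0.0012  0.0776  0.1128] [-0.0084  0.0703  0.1082] [0.0089 0.0862 0.116 ]
  roller -1 37 [ 1.000e-04 -7.840e-02  1.135e-01] [-0.0078 -0.0868  0.1105] [ 0.0101 -0.0699  0.116 ]
top h2 mid [0.5925 0.105 ] yaw 6.67
  line -0.016 91 x0 -0.0054 slope deg -0.88 yrange [-0.0801  0.0833] z [0.0207 0.0284 0.0296]
  line 0.012 84 x0 0.0169 slope deg -0.49 yrange [-0.0738  0.0713] z [0.0204 0.0261 0.0297]
  roller 1 46 [-0.0002  0.0787  0.1127] [-0.0075  0.0711  0.1084] [0.0093 0.0868 0.1159]
  roller -1 41 [ 0.0015 -0.0781  0.1129] [-0.0053 -0.087   0.1085] [ 0.0095 -0.0703  0.1158]
wash zmax [0.16   0.1612] top edge mean [ 0.5666 -0.1018  0.1571] ymin/max [-0.1743 -0.032 ] slope 1.54
  plane n 225 C [ 0.5847 -0.102   0.1275] normal [ 0.8569 -0.046   0.5135] tilt -30.9 yaw -3.08
lean zmax [0.1482 0.1496] top edge mean [0.5438 0.3452 0.1453] ymin/max [0.2748 0.417
[... 616 characters left out ...]
  0.0812] z [0.0205 0.0241 0.0294]
  line 0.012 150 x0 0.018 slope deg -0.49 yrange [-0.0798  0.078 ] z [0.0204 0.0249 0.0295]
  roller 1 31 [-0.      0.0768  0.1126] [-0.0075  0.0695  0.1087] [0.011  0.0855 0.116 ]
  roller -1 27 [ 0.     -0.0816  0.1126] [-0.0056 -0.0866  0.1081] [ 0.0106 -0.0713  0.1158]
wash zmax [0.1585 0.1591] top edge mean [ 0.5661 -0.1097  0.1557] ymin/max [-0.1766 -0.0355] slope 1.32
  plane n 1090 C [ 0.5734 -0.1117  0.105 ] normal [ 0.9695 -0.0253  0.2437] tilt -14.1 yaw -1.5
lean zmax [0.1457 0.1468] top edge mean [0.5434 0.3403 0.1433] ymin/max [0.2727 0.4137] slope 7.73
  plane n 95 C [0.5511 0.3136 0.1113] normal [ 0.9265 -0.1086  0.3604] tilt -21.12 yaw -6.69
```

```bash
cat >> h.py <<'E'
from scipy.spatial.transform import Rotation as Ro
def tool(psi,tilt=0.):
    """psi: world angle (deg) of tool y; tilt: lean of tool axis to -y_tool side (top of tool towards -tool y)"""
    y=np.array([np.cos(np.radians(psi)),np.sin(np.radians(psi)),0]); z=np.array([0,0,-1.])
    R0=Ro.from_matrix(np.c_[np.cross(y,z),y,z].T.T)
    return R0*Ro.from_euler('x',-tilt,degrees=True)
def rows(goals,start=None):
    """goals: (pos, Ro, n); prints rows"""
    if start is None:
        o=robot.get_obs(); start=(o["position"],Ro.from_quat(o["tool_rot"]))
    p,R=np.array(start[0]),start[1]
    for gp,gR,n in goals:
        gp=np.array(gp); rv=(R.inv()*gR).as_rotvec(degrees=True)
        print("goal",gp.round(4),"dist",np.linalg.norm(gp-p).round(3),"turn",rv.round(1))
        dp=(gp-p)/n
        for i in range(n):
            print("  ",np.r_[R.inv().apply(dp).round(4),(rv/n).round(2)].tolist()); R=R*Ro.from_rotvec(rv/n,degrees=True)
        p=gp
E
python3 - <<'E'
from h import *
T=tool(82.1); print(T.as_matrix().round(3), tool(0,14).as_matrix().round(3))
rows([((.40,.44,.205),T,5),((.511,.3505,.135),T,4)])
E
```

```text
[[-0.991  0.137  0.   ]
 [ 0.137  0.991  0.   ]
 [ 0.     0.    -1.   ]] [[ 0.     0.97   0.242]
 [ 1.     0.     0.   ]
 [ 0.     0.242 -0.97 ]]
goal [0.4   0.44  0.205] dist 0.243 turn [ -0.1  -0.  -11.6]
   [-0.0461, -0.0152, 0.0033, -0.02, -0.01, -2.31]
   [-0.0455, -0.0171, 0.0033, -0.02, -0.01, -2.31]
   [-0.0447, -0.0189, 0.0033, -0.02, -0.01, -2.31]
   [-0.0439, -0.0207, 0.0033, -0.02, -0.01, -2.31]
   [-0.0431, -0.0225, 0.0033, -0.02, -0.01, -2.31]
goal [0.511  0.3505 0.135 ] dist 0.159 turn [ 0. -0.  0.]
   [-0.0306, -0.0183, 0.0175, 0.0, -0.0, 0.0]
   [-0.0306, -0.0183, 0.0175, 0.0, -0.0, 0.0]
   [-0.0306, -0.0183, 0.0175, 0.0, -0.0, 0.0]
   [-0.0306, -0.0183, 0.0175, 0.0, -0.0, 0.0]
```

Emit:
{"api": "drive_tool", "payload": {"series": [[-0.046,-0.015,0.003,0,0,-2.3,0],[-0.0455,-0.017,0.003,0,0,-2.3,0],[-0.045,-0.019,0.003,0,0,-2.3,0],[-0.044,-0.021,0.003,0,0,-2.3,0],[-0.043,-0.0225,0.003,0,0,-2.3,0]], "squeeze": 40}}

```text
time: 0.72
position: [0.4013, 0.4391, 0.2071]
tool_rot: [0.069, 0.998, -0.0, -0.0]
ft_force: [0.0, 0.8, -0.0]
grip_width: 0.0451
```

Emit:
{"api": "drive_tool", "payload": {"series": [[-0.03,-0.018,0.0175,0,0,0,0],[-0.03,-0.018,0.0175,0,0,0,0],[-0.03,-0.018,0.0175,0,0,0,0],[-0.03,-0.018,0.0175,0,0,0,0],[0,0,0,0,0,0,0]]}}

```text
time: 1.35
position: [0.5102, 0.3502, 0.1356]
tool_rot: [0.071, 0.997, -0.001, -0.001]
ft_force: [0.6, 0.7, -0.4]
grip_width: 0.0016
```

Emit:
{"api": "drive_tool", "payload": {"series": [[0,0,0.013,0,0,0,0],[-0.015,0,0,0,0,0,0],[-0.015,0,0,0,0,0,0],[-0.012,0,0,0,0,0,0],[-0.01,0,0,0,0,0,0]]}}

```text
time: 1.98
position: [0.5579, 0.346, 0.1253]
tool_rot: [0.07, 0.998, 0.0, -0.004]
ft_force: [-6.4, 0.4, 6.3]
grip_width: 0.0007
```

Emit:
{"api": "drive_tool", "payload": {"series": [[-0.006,0,0,0,0,0,0],[-0.004,0,0,0,0,0,0],[-0.004,0,0,0,0,0,0],[-0.003,0,0,0,0,0,0]]}}

```text
time: 2.48
position: [0.5783, 0.3426, 0.1245]
tool_rot: [0.07, 0.998, 0.0, 0.0]
ft_force: [-0.5, -0.1, -0.2]
grip_width: 0.0002
```

Emit:
{"api": "drive_tool", "payload": {"series": [[-0.003,0,0,0,0,0,0],[-0.003,0,0,0,0,0,0],[-0.002,0,0,0,0,0,0]]}}

```text
time: 2.85
position: [0.583, 0.342, 0.1245]
tool_rot: [0.07, 0.998, -0.0, -0.003]
ft_force: [-7.1, 0.9, 5.9]
grip_width: 0.0004
```

Emit:
{"api": "drive_tool", "payload": {"series": [[-0.002,0,0,0,0,0,0],[-0.002,0,0,0,0,0,0],[0,0,0,0,0,0,0]]}}

```text
time: 3.22
position: [0.5832, 0.3419, 0.1246]
tool_rot: [0.069, 0.998, -0.001, -0.006]
ft_force: [-12.3, 1.7, 8.1]
grip_width: 0.0005
```

```bash
cat >> h.py <<'E'
def board(yl,yh,tag,show=True):
    for n in("top","scene"):
        p,d=robot.camera(n); cv2.imwrite(f"pics/{n}_{tag}.png",p); np.save(f"pics/{n}_{tag}.npy",d)
        P=cloud(n,d).reshape(-1,3); b=p.reshape(-1,3).min(1)
        for zl in(.13,.14,.15):
            k=(P[:,1]>yl)&(P[:,1]<yh)&(P[:,0]>.5)&(P[:,0]<.64)&(abs(P[:,2]-zl-.005)<.005)&(b>120)
            if k.sum()>5:
                q=P[k]; c=np.polyfit(q[:,1],q[:,0],1); print(n,zl,k.sum(),q.mean(0).round(4),"x5..95",np.percentile(q[:,0],[5,95]).round(4),"yaw",-np.degrees(np.arctan(c[0])).round(1),"y",np.percentile(q[:,1],[2,98]).round(4),"zmax",q[:,2].max().round(4))
E
python3 -c "
from h import *
board(.25,.43,'a')"
```

```text
scene 0.13 25 [0.59   0.2799 0.1355] x5..95 [0.5864 0.5949] yaw -3.4 y [0.2631 0.3295] zmax 0.1399
scene 0.14 38 [0.5903 0.2869 0.1447] x5..95 [0.587  0.5939] yaw -2.5 y [0.2633 0.3187] zmax 0.1499
scene 0.15 59 [0.5922 0.2854 0.1544] x5..95 [0.5865 0.5983] yaw -5.8 y [0.2637 0.3105] zmax 0.1587
```

Emit:
{"api": "drive_tool", "payload": {"series": [[-0.003,0,0,0,0,0,0],[-0.003,0,0,0,0,0,0],[0,0,0,0,0,0,0]]}}

```text
time: 3.7
position: [0.5835, 0.3418, 0.1248]
tool_rot: [0.069, 0.998, -0.001, -0.012]
ft_force: [-22.9, 2.6, 15.8]
grip_width: 0.0004
```

Run:
```python
from h import *
T=tool(82.1); G=tool(-1.5,14.1); bz=-G.as_matrix()[:,2]; top=np.array([.566,-.1045,.157])
rows([((.545,.347,.125),T,1),((.53,.34,.24),T,2),((.545,-.09,.235),G,9),(top+.035*bz,G,1)])
```

```text
goal [0.545 0.347 0.125] dist 0.039 turn [-0.2 -1.4 -0. ]
   [0.0389, -0.0002, 0.0007, -0.23, -1.38, -0.03]
goal [0.53 0.34 0.24] dist 0.116 turn [-0. -0.  0.]
   [0.0069, -0.0045, -0.0575, -0.0, -0.0, 0.0]
   [0.0069, -0.0045, -0.0575, -0.0, -0.0, 0.0]
goal [ 0.545 -0.09   0.235] dist 0.43 turn [-11.5 -10.3  83.1]
   [-0.0082, -0.0471, 0.0006, -1.28, -1.14, 9.24]
   [-0.0157, -0.0452, -0.0002, -1.28, -1.14, 9.24]
   [-0.0227, -0.0421, -0.0008, -1.28, -1.14, 9.24]
   [-0.0292, -0.0378, -0.0012, -1.28, -1.14, 9.24]
   [-0.0349, -0.0326, -0.0013, -1.28, -1.14, 9.24]
   [-0.0397, -0.0266, -0.0013, -1.28, -1.14, 9.24]
   [-0.0435, -0.0198, -0.001, -1.28, -1.14, 9.24]
   [-0.0461, -0.0126, -0.0004, -1.28, -1.14, 9.24]
   [-0.0475, -0.005, 0.0003, -1.28, -1.14, 9.24]
goal [ 0.5575 -0.1043  0.1909] dist 0.048 turn [ 0.  0. -0.]
   [-0.0139, 0.0017, 0.0459, 0.0, 0.0, -0.0]
```

Emit:
{"api": "drive_tool", "payload": {"series": [[0.05,0,0,0,0,0,0],[0.005,-0.004,-0.058,0,0,0,0],[0.005,-0.004,-0.058,0,0,0,0]]}}

```text
time: 4.08
position: [0.5337, 0.3406, 0.241]
tool_rot: [0.069, 0.998, -0.001, -0.001]
ft_force: [1.1, -0.1, 0.3]
grip_width: 0.0002
```

Emit:
{"api": "drive_tool", "payload": {"series": [[-0.008,-0.047,0,-1.3,-1.1,9.2,0.3],[-0.016,-0.045,0,-1.3,-1.1,9.2,0.5],[-0.023,-0.042,-0.001,-1.3,-1.1,9.2,0.5],[-0.029,-0.038,-0.001,-1.3,-1.1,9.2,0.5],[-0.035,-0.0325,-0.001,-1.3,-1.1,9.2,0.5]]}}

```text
time: 4.7
position: [0.544, 0.1002, 0.2378]
tool_rot: [0.455, 0.887, 0.052, 0.052]
ft_force: [1.0, -0.6, 0.1]
grip_width: 0.0403
```

Emit:
{"api": "drive_tool", "payload": {"series": [[-0.04,-0.0265,-0.001,-1.3,-1.1,9.2,0.5],[-0.0435,-0.02,-0.001,-1.3,-1.1,9.2,0.5],[-0.046,-0.0125,0,-1.3,-1.1,9.2,0.5],[-0.0475,-0.005,0,-1.3,-1.1,9.2,0.5],[0,0,0,0,0,0,0.5]]}}

```text
time: 5.32
position: [0.5516, -0.0926, 0.2344]
tool_rot: [0.711, 0.693, 0.087, 0.086]
ft_force: [-0.2, 0.4, 0.6]
grip_width: 0.0433
```

Run:
```python
from h import *
board(.25,.43,'b')
G=tool(-1.5,14.1); bz=-G.as_matrix()[:,2]; top=np.array([.566,-.1045,.157])
rows([(top+.03*bz,G,2),(top-.04*bz,G,3)])
p=cv2.imread("pics/scene_b.png"); cv2.imwrite("pics/b.png",cv2.resize(p[120:360,250:460],None,fx=2.5,fy=2.5))
```

```text
top 0.13 72 [0.5933 0.3332 0.1358] x5..95 [0.5847 0.6022] yaw -7.2 y [0.2646 0.4061] zmax 0.14
top 0.14 99 [0.5939 0.3357 0.1451] x5..95 [0.5857 0.6023] yaw -7.0 y [0.2657 0.4067] zmax 0.15
top 0.15 417 [0.5987 0.3376 0.1554] x5..95 [0.5879 0.6095] yaw -7.6 y [0.2679 0.4086] zmax 0.1599
scene 0.13 73 [0.5942 0.3251 0.1351] x5..95 [0.5865 0.6027] yaw -6.5 y [0.2633 0.4004] zmax 0.1396
scene 0.14 76 [0.5945 0.3273 0.1447] x5..95 [0.5861 0.6043] yaw -6.5 y [0.2631 0.4079] zmax 0.1497
scene 0.15 160 [0.5976 0.3286 0.1545] x5..95 [0.588  0.6079] yaw -7.5 y [0.2644 0.4024] zmax 0.1597
goal [ 0.5587 -0.1043  0.1861] dist 0.051 turn [-0.1 -0.4  0.2]
   [-0.0075, -0.0019, 0.0242, -0.05, -0.2, 0.11]
   [-0.0074, -0.0019, 0.0243, -0.05, -0.2, 0.11]
goal [ 0.5757 -0.1048  0.1182] dist 0.07 turn [ 0.  0. -0.]
   [0.0, 0.0, 0.0233, 0.0, 0.0, -0.0]
   [0.0, 0.0, 0.0233, 0.0, 0.0, -0.0]
   [0.0, 0.0, 0.0233, 0.0, 0.0, -0.0]
```

View pics/b.png

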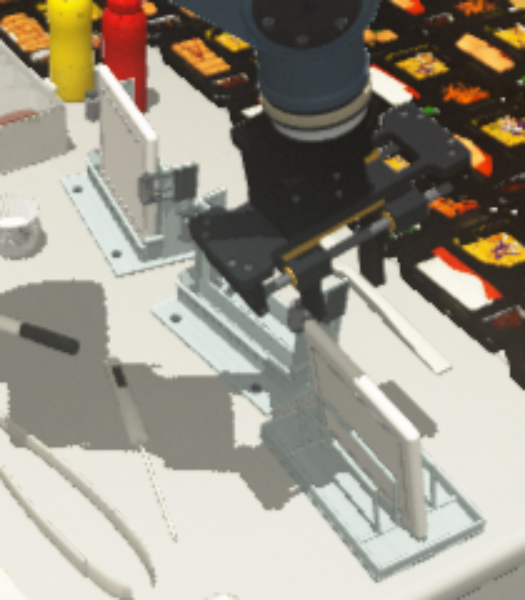

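Emit:
{"api": "drive_tool", "payload": {"series": [[-0.0075,-0.002,0.024,0,-0.2,0,0.5],[-0.0075,-0.002,0.024,0,-0.2,0,0.5],[0,0,0.023,0,0,0,0.5],[0,0,0.023,0,0,0,0.5],[0,0,0.023,0,0,0,0.5]]}}

```text
time: 6.05
position: [0.5756, -0.1028, 0.119]
tool_rot: [0.708, 0.695, 0.085, 0.087]
ft_force: [-0.6, -0.4, 0.1]
grip_width: 0.0435
```

Emit:
{"api": "drive_tool", "payload": {"series": [[0,0,0,0,0,0,0.2],[0,0,0,0,0,0,0],[0,0,0,0,0,0,0],[0,0,0,0,0,0,0]], "squeeze": 30}}

```text
time: 6.55
position: [0.5754, -0.1045, 0.1204]
tool_rot: [0.709, 0.694, 0.085, 0.088]
ft_force: [-2.7, -0.4, 0.7]
grip_width: 0.0115
```

Emit:
{"api": "drive_tool", "payload": {"series": [[0,0,-0.02,0,0,0,0],[0,0,-0.03,0,0,0,0],[0,0,-0.04,0,0,0,0],[0,0,-0.04,0,0,0,0],[0,0,-0.035,0,0,0,0]]}}

```text
time: 7.18
position: [0.5342, -0.1033, 0.2809]
tool_rot: [0.71, 0.694, 0.085, 0.087]
ft_force: [-0.1, 0.1, -2.3]
grip_width: 0.0118
```

```bash
cat >> h.py <<'E'
seat=np.array([.602,.106,.006]); YAW=7.1
fx=np.array([np.cos(np.radians(YAW)),np.sin(np.radians(YAW)),0])
def ins(up,tilt=16.,x0=-.0008,L=.111,dy=0.):
    G=tool(YAW,tilt); bz=-G.as_matrix()[:,2]
    return seat+fx*x0+np.array([0,0,.0015])+(L+up)*bz+dy*np.array([-fx[1],fx[0],0]),G
E
python3 - <<'E'
from h import *
o=robot.get_obs(); print(o["position"].round(4),Ro.from_quat(o["tool_rot"]).as_matrix().round(4).tolist(),o["ft_force"].round(1))
for n in("top","scene"):
    p,d=robot.camera(n); cv2.imwrite(f"pics/{n}_c.png",p); np.save(f"pics/{n}_c.npy",d)
    P=cloud(n,d).reshape(-1,3); q=(P-o["position"])@Ro.from_quat(o["tool_rot"]).as_matrix()  # tool coords
    k=(abs(q[:,1])<.012)&(abs(q[:,0])<.1)&(q[:,2]>.015)&(q[:,2]<.14); q=q[k]
    print(n,k.sum(),"x",np.percentile(q[:,0],[.5,2,98,99.5]).round(4),"z",np.percentile(q[:,2],[2,98,99.5]).round(4),"y",np.percentile(q[:,1],[5,25,50,75,95]).round(4),"max x",q[:,0].max().round(4),q[:,0].min().round(4))
E
```

```text
[ 0.5342 -0.1033  0.2809] [[0.0223, 0.9701, 0.2415], [0.9998, -0.0214, -0.0063], [-0.0009, 0.2416, -0.9704]] [-0.1  0.1 -2.3]
top 72 x [0.0016 0.0035 0.0754 0.0755] z [0.0188 0.1035 0.1042] y [-0.0062 -0.006  -0.0046  0.0004  0.0045] max x 0.0755 0.001
scene 1310 x [-0.0768 -0.0758  0.0654  0.0687] z [0.0159 0.1024 0.1043] y [-0.0027 -0.0022 -0.0018 -0.0013  0.0031] max x 0.0719 -0.0773
```

Run:
```python
from h import *
p,d=robot.camera("scene"); pt,dt=robot.camera("top")
o=robot.get_obs(); R=Ro.from_quat(o["tool_rot"]).as_matrix(); print(o["position"].round(4))
for n,dd in(("scene",d),("top",dt)):
    q=(cloud(n,dd).reshape(-1,3)-o["position"])@R
    k=(abs(q[:,1])<.012)&(abs(q[:,0])<.078)&(q[:,2]>-.06)&(q[:,2]<.14)&((abs(q[:,0])>.02)|(q[:,2]>.01)); q=q[k]
    if n=="scene":
        f=q[(abs(q[:,0])<.06)&(q[:,2]<.095)&(q[:,2]>.01)]; A=np.c_[f[:,0],f[:,2],np.ones(len(f))]; c=np.linalg.lstsq(A,f[:,1],rcond=None)[0]
        r=f[:,1]-A@c; g=abs(r)<.0015; c=np.linalg.lstsq(A[g],f[g,1],rcond=None)[0]; print("front face y = ",c.round(4),len(f),g.sum())
    t=q[q[:,2]<-.033]; print(n,"top edge",len(t),"z",np.percentile(t[:,2],[1,50]).round(4),"y",np.percentile(t[:,1],[2,50,98]).round(4),"x",np.percentile(t[:,0],[1,99]).round(4),"zmax",np.percentile(q[:,2],[98,99.5,100]).round(4))
cv2.imwrite("pics/c3.png",cv2.resize(p[60:360,250:450],None,fx=2,fy=2))
```

```text
[ 0.5347 -0.1034  0.2795]
front face y =  [ 0.0012  0.0046 -0.0022] 922 914
scene top edge 205 z [-0.0425 -0.0393] y [-0.0029  0.001   0.0076] x [-0.0763 -0.0208] zmax [0.1008 0.1042 0.1092]
top top edge 205 z [-0.0419 -0.0374] y [-0.0039  0.0012  0.0064] x [0.0249 0.0737] zmax [0.0925 0.1027 0.1068]
```

View pics/c3.png

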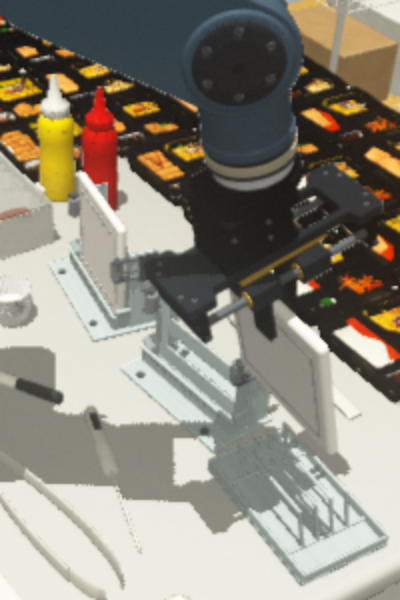

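```bash
sed -i 's/^seat=.*/seat=np.array([.6005,.106,.006])/' h.py
python3 - <<'E'
from h import *
a,G=ins(.15,L=.109,dy=.0007);b,_=ins(.045,L=.109,dy=.0007)
rows([(a,G,5),(b,G,3)])
E
```

```text
Traceback (most recent call last):
  File "h.py", line 37, in <module>
    fx=np.array([np.cos(np.radians(YAW)),np.sin(np.radians(YAW)),0])
                                   ^^^
NameError: name 'YAW' is not defined
```

```bash
sed -i 's/^seat=.*/seat=np.array([.6005,.106,.006]); YAW=7.1/' h.py
python3 - <<'E'
from h import *
a,G=ins(.15,L=.109,dy=.0007);b,_=ins(.045,L=.109,dy=.0007)
rows([(a,G,5),(b,G,3)])
E
```

```text
goal [0.5288 0.0978 0.2565] dist 0.203 turn [-2.   2.2 -8.1]
   [0.0402, -0.0031, 0.0039, -0.4, 0.45, -1.62]
   [0.0402, -0.002, 0.0042, -0.4, 0.45, -1.62]
   [0.0403, -0.0009, 0.0045, -0.4, 0.45, -1.62]
   [0.0402, 0.0002, 0.0048, -0.4, 0.45, -1.62]
   [0.0402, 0.0013, 0.0051, -0.4, 0.45, -1.62]
goal [0.5575 0.1013 0.1555] dist 0.105 turn [ 0. -0.  0.]
   [0.0, -0.0, 0.035, 0.0, -0.0, 0.0]
   [0.0, -0.0, 0.035, 0.0, -0.0, 0.0]
   [0.0, -0.0, 0.035, 0.0, -0.0, 0.0]
```

Emit:
{"api": "drive_tool", "payload": {"series": [[0.04,-0.003,0.004,-0.4,0.45,-1.6,0],[0.04,-0.002,0.004,-0.4,0.45,-1.6,0],[0.0405,-0.001,0.0045,-0.4,0.45,-1.6,0],[0.0405,0,0.005,-0.4,0.45,-1.65,0],[0.0405,0.0015,0.005,-0.4,0.45,-1.65,0]]}}

```text
time: 8.0
position: [0.5278, 0.0994, 0.254]
tool_rot: [0.655, 0.743, 0.103, 0.09]
ft_force: [0.5, 0.6, -2.0]
grip_width: 0.0119
```

```bash
cat >> h.py <<'E'
def rel(tag):
    """board vs holder_2 in the same pictures, holder axes about seat"""
    robot.camera("top")
    o=robot.get_obs(); print("tcp",o["position"].round(4),o["ft_force"].round(1))
    fy=np.array([-fx[1],fx[0],0]); R=Ro.from_quat(o["tool_rot"]).as_matrix()
    bz=-R[:,2]; print("tool yaw",np.degrees(np.arctan2(R[1,1],R[0,1])).round(2),"tilt",np.degrees(np.arctan2(R[2,1],np.hypot(R[0,1],R[1,1]))).round(2))
    for n in("scene","top"):
        p,d=robot.camera(n); cv2.imwrite(f"pics/{n}_{tag}.png",p); P=cloud(n,d).reshape(-1,3)
        q=(P-o["position"])@R; k=(abs(q[:,1])<.012)&(abs(q[:,0])<.08)&(q[:,2]>-.06)&(q[:,2]<.14)&(abs(q[:,0])>.025)
        t=q[k&(q[:,2]<-.033)]; print(n,"top edge tool y",np.percentile(t[:,1],[2,50,98]).round(4),"x",np.percentile(t[:,0],[1,99]).round(4),"z",np.percentile(t[:,2],[1]).round(4),"slope",np.degrees(np.arctan(np.polyfit(t[:,0],t[:,1],1)[0])).round(2) if len(t)>9 else "")
        f=q[k&(q[:,2]>-.02)&(q[:,2]<.095)]; print("   face n",len(f),"y",np.percentile(f[:,1],[10,50,90]).round(4))
        w=(P-seat); X=w@fx;Y=w@fy
        g=(P[:,2]>.019)&(P[:,2]<.03)&(abs(Y)<.08)
        for lo,hi in((-.022,-.008),(.002,.014)):
            h=g&(X>lo)&(X<hi)
            if h.sum()>8: print("   wall",lo,h.sum(),"X",np.median(X[h]).round(4),"slope",np.degrees(np.arctan(np.polyfit(Y[h],X[h],1)[0])).round(2))
        for s in(1,-1):
            h=(P[:,2]>.106)&(P[:,2]<.116)&(np.hypot(X+.008,Y-s*.078)<.013)
            if h.sum()>5: print("   roller",s,h.sum(),X[h].mean().round(4),Y[h].mean().round(4),"ymin/max",Y[h].min().round(4),Y[h].max().round(4))
E
python3 -c "
from h import *
rel('d')"
```

```text
tcp [0.5262 0.1035 0.2533] [-1.   1.  -2.4]
tool yaw 7.25 tilt 15.63
scene top edge tool y [-0.0051 -0.0004  0.0058] x [-0.0744 -0.0265] z [-0.0381] slope -0.04
   face n 891 y [-0.0054 -0.0044 -0.0008]
   wall -0.022 143 X -0.0132 slope 0.11
   wall 0.002 151 X 0.0097 slope -0.79
   roller -1 32 -0.0083 -0.0815 ymin/max -0.0883 -0.0719
top top edge tool y [-0.005  -0.0014  0.005 ] x [0.0401 0.0432] z [-0.0374] slope -66.33
   face n 1 y [0.0066 0.0066 0.0066]
```

```bash
sed -i 's/^seat=.*/seat=np.array([.6015,.106,.006]); YAW=7.3/' h.py
python3 - <<'E'
from h import *
a,G=ins(.12,L=.109,dy=.0007);b,_=ins(.04,L=.109,dy=.0007)
rows([(a,G,1),(b,G,2)])
E
```

```text
goal [0.538  0.0986 0.2276] dist 0.029 turn [-0.3 -0.1  0. ]
   [-0.0026, 0.0029, 0.0283, -0.32, -0.08, 0.02]
goal [0.5599 0.1014 0.1507] dist 0.08 turn [ 0.  0. -0.]
   [-0.0, -0.0, 0.04, 0.0, 0.0, -0.0]
   [-0.0, -0.0, 0.04, 0.0, 0.0, -0.0]
```

Emit:
{"api": "drive_tool", "payload": {"series": [[-0.0026,0.003,0.028,-0.3,0,0,0],[0,0,0,0,0,0,0]]}}

```text
time: 8.4
position: [0.5388, 0.0959, 0.2279]
tool_rot: [0.656, 0.742, 0.104, 0.091]
ft_force: [1.0, -0.2, -2.3]
grip_width: 0.0114
```

Run:
```python
from h import *
rel('e')
b,G=ins(.04,L=.109,dy=.0007)
rows([(b,G,3)])
```

```text
tcp [0.5393 0.096  0.2291] [-0.3  0.1 -1.9]
tool yaw 7.05 tilt 16.06
scene top edge tool y [-0.0044 -0.0001  0.0059] x [-0.0744 -0.0279] z [-0.0388] slope -0.72
   face n 846 y [-0.0053 -0.0044 -0.0007]
   wall -0.022 141 X -0.0144 slope 0.0
   wall 0.002 152 X 0.0087 slope 0.15
   roller -1 36 -0.009 -0.0815 ymin/max -0.089 -0.0708
top top edge tool y [-0.0026  0.0026  0.0073] x [0.0394 0.0742] z [-0.04] slope -2.04
   face n 2 y [0.0075 0.0075 0.0075]
   roller 1 33 -0.0074 0.0793 ymin/max 0.0735 0.0869
goal [0.5599 0.1014 0.1507] dist 0.083 turn [ 0.3  0.  -0.2]
   [0.0009, -0.001, 0.0275, 0.1, 0.01, -0.08]
   [0.0009, -0.001, 0.0275, 0.1, 0.01, -0.08]
   [0.0009, -0.0009, 0.0275, 0.1, 0.01, -0.08]
```

Emit:
{"api": "drive_tool", "payload": {"series": [[0.0005,-0.001,0.0275,0,0,0,0],[0.0005,-0.001,0.0275,0,0,0,0],[0,-0.0005,0.025,0,0,0,0],[0,0,0,0,0,0,0]]}}

```text
time: 9.05
position: [0.5594, 0.1, 0.1524]
tool_rot: [0.655, 0.742, 0.106, 0.093]
ft_force: [-0.3, -0.4, -1.6]
grip_width: 0.0119
```

Run:
```python
from h import *
rel('f')
print(robot.get_obs()["position"].round(4))
b,G=ins(.0,L=.110)
rows([(b,G,4)])
p=cv2.imread("pics/scene_f.png"); q=cv2.imread("pics/top_f.png")
cv2.imwrite("pics/f.png",np.hstack([cv2.resize(p[180:300,290:410],(480,480),interpolation=cv2.INTER_CUBIC),cv2.resize(q[150:270,265:345],(320,480),interpolation=cv2.INTER_CUBIC)]))
```

```text
tcp [0.56   0.1001 0.1534] [-0.3 -0.1 -1.1]
tool yaw 7.1 tilt 16.28
scene top edge tool y [-0.0048 -0.0001  0.0056] x [-0.0745 -0.0256] z [-0.0388] slope 0.73
   face n 697 y [-0.0053 -0.0043  0.    ]
   wall -0.022 133 X -0.0146 slope 0.01
   wall 0.002 20 X 0.008 slope -1.75
   roller -1 34 -0.0084 -0.0814 ymin/max -0.0871 -0.0719
top top edge tool y [-0.0036  0.0007  0.0058] x [0.0403 0.0743] z [-0.0393] slope 3.56
   face n 9 y [0.0073 0.0092 0.0117]
   roller 1 44 -0.0081 0.0785 ymin/max 0.0713 0.0876
   roller -1 16 -0.0023 -0.0808 ymin/max -0.0868 -0.0735
[0.5606 0.1002 0.1546]
goal [0.5706 0.102  0.1132] dist 0.043 turn [ 0.4  0.  -0.2]
   [0.0002, -0.0005, 0.0106, 0.11, 0.01, -0.04]
   [0.0002, -0.0005, 0.0106, 0.11, 0.01, -0.04]
   [0.0002, -0.0005, 0.0106, 0.11, 0.01, -0.04]
   [0.0002, -0.0004, 0.0106, 0.11, 0.01, -0.04]
```

View pics/f.png

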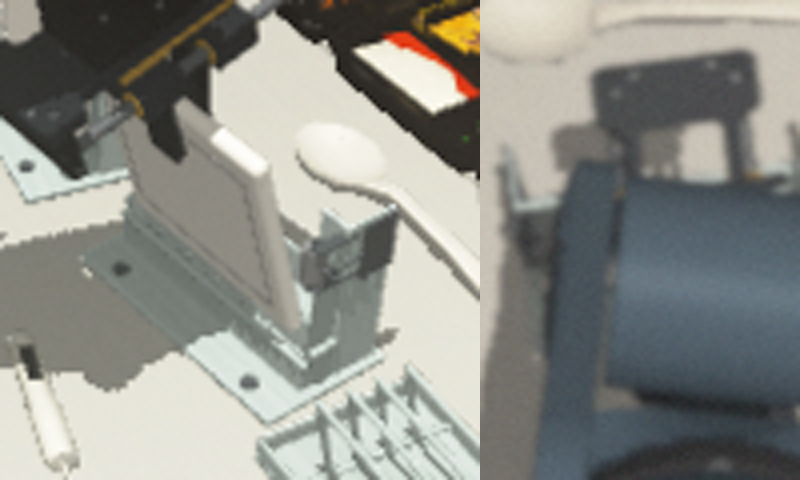

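Emit:
{"api": "drive_tool", "payload": {"series": [[0,-0.0005,0.011,0,0,0,0],[0,-0.0005,0.01,0,0,0,0],[0,-0.0005,0.01,0,0,0,0],[0,0,0.006,0,0,0,0]]}}

```text
time: 9.7
position: [0.5696, 0.1014, 0.1167]
tool_rot: [0.655, 0.742, 0.107, 0.094]
ft_force: [1.1, 0.2, -1.7]
grip_width: 0.0116
```

Run:
```python
from h import *
rel('g')
b,G=ins(.0,L=.110)
rows([(b,G,1)])
```

```text
tcp [0.5696 0.1014 0.1163] [ 2.6 -1.1 -3.3]
tool yaw 7.13 tilt 16.33
scene top edge tool y [-0.0049  0.0006  0.0065] x [-0.0729 -0.0258] z [-0.0387] slope -0.04
   face n 707 y [-0.0072 -0.0043 -0.0001]
   wall -0.022 148 X -0.0144 slope 0.1
   wall 0.002 12 X 0.0083 slope 1.88
   roller -1 34 -0.0094 -0.0819 ymin/max -0.0886 -0.0708
top top edge tool y [-0.0041 -0.      0.0055] x [0.0405 0.074 ] z [-0.0397] slope 1.75
   face n 9 y [0.0017 0.0086 0.0109]
   roller 1 42 -0.0084 0.0786 ymin/max 0.0712 0.0876
   roller -1 21 -0.0038 -0.0796 ymin/max -0.0863 -0.0711
goal [0.5706 0.102  0.1132] dist 0.004 turn [ 0.3  0.  -0.2]
   [0.0004, 0.0002, 0.0039, 0.34, 0.03, -0.16]
```

Emit:
{"api": "drive_tool", "payload": {"series": [[0,0,0.002,0,0,0,0],[0,0,0.0015,0,0,0,0],[0,0,0.001,0,0,0,0]]}}

```text
time: 10.22
position: [0.5703, 0.1018, 0.1146]
tool_rot: [0.655, 0.742, 0.107, 0.094]
ft_force: [-6.0, 0.3, 16.2]
grip_width: 0.0118
```

Emit:
{"api": "drive_tool", "payload": {"series": [[0,0,0.0015,0,0,0,0],[0,0,0,0,0,0,0]]}}

```text
time: 10.48
position: [0.5704, 0.1018, 0.1147]
tool_rot: [0.655, 0.742, 0.107, 0.095]
ft_force: [-7.8, -1.1, 19.7]
grip_width: 0.0119
```

Emit:
{"api": "drive_tool", "payload": {"series": [[0,0,-0.0025,0,0,0,0.2],[0,0,0,0,0,0,0.3],[0,0,0,0,0,0,0.4],[0,0,0,0,0,0,0.5],[0,0,0,0,0,0,0.6]]}}

```text
time: 11.1
position: [0.5698, 0.1016, 0.1136]
tool_rot: [0.655, 0.742, 0.106, 0.094]
ft_force: [-0.5, -0.1, -0.0]
grip_width: 0.046
```

Emit:
{"api": "drive_tool", "payload": {"series": [[0,0,-0.02,0,0,0,0.6],[0,0,-0.03,0,0,0,0.6],[0,0,-0.04,0,0,0,0.6],[0,0,-0.05,0,0,0,0.6]]}}

```text
time: 11.6
position: [0.53, 0.0966, 0.2486]
tool_rot: [0.655, 0.742, 0.106, 0.093]
ft_force: [0.6, 0.2, 0.7]
grip_width: 0.0519
```

Run:
```python
from h import *
board(.02,.19,'h')
o=robot.get_obs(); print(o["position"].round(4))
T=tool(97.2)
def at(t,z): return np.array([*(seat+fx*t)[:2],z])
rows([(at(-.15,.22),T,9),(at(-.1,.125),T,2)])
p=cv2.imread("pics/scene_h.png")
cv2.imwrite("pics/h.png",cv2.resize(p[140:340,270:440],None,fx=2.8,fy=2.8,interpolation=cv2.INTER_CUBIC))
```

```text
scene 0.13 102 [0.5468 0.085  0.1358] x5..95 [0.5365 0.5582] yaw 8.2 y [0.0248 0.1651] zmax 0.14
scene 0.14 224 [0.5477 0.0923 0.1433] x5..95 [0.5375 0.5585] yaw 7.5 y [0.0259 0.1648] zmax 0.1475
[0.5329 0.0967 0.2535]
goal [0.4527 0.0869 0.22  ] dist 0.087 turn [ 13.2  13.3 -89.3]
   [0.0, -0.0097, 0.0009, 1.47, 1.48, -9.93]
   [0.0017, -0.0095, 0.0012, 1.47, 1.48, -9.93]
   [0.0032, -0.009, 0.0015, 1.47, 1.48, -9.93]
   [0.0047, -0.0083, 0.0018, 1.47, 1.48, -9.93]
   [0.006, -0.0073, 0.0022, 1.47, 1.48, -9.93]
   [0.0071, -0.0061, 0.0025, 1.47, 1.48, -9.93]
   [0.008, -0.0047, 0.0029, 1.47, 1.48, -9.93]
   [0.0086, -0.0032, 0.0032, 1.47, 1.48, -9.93]
   [0.0089, -0.0016, 0.0035, 1.47, 1.48, -9.93]
goal [0.5023 0.0933 0.125 ] dist 0.107 turn [-0.  0. -0.]
   [-0.025, 0.0, 0.0475, -0.0, 0.0, -0.0]
   [-0.025, 0.0, 0.0475, -0.0, 0.0, -0.0]
```

View pics/h.png

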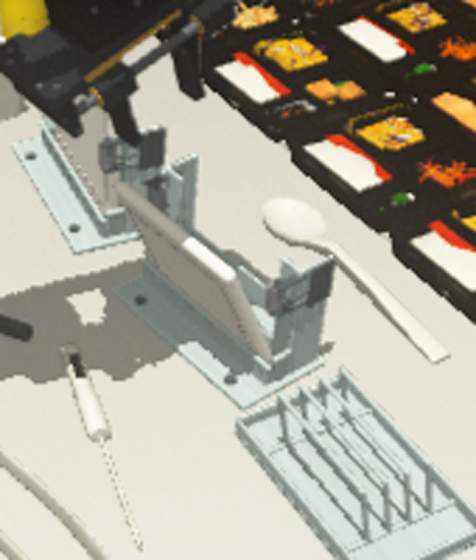

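Emit:
{"api": "drive_tool", "payload": {"series": [[0,-0.01,0.001,1.5,1.5,-9.9,0],[0.0015,-0.0095,0.001,1.5,1.5,-9.9,0],[0.003,-0.009,0.0015,1.5,1.5,-9.9,0],[0.0045,-0.008,0.002,1.5,1.5,-9.9,0],[0.006,-0.0075,0.002,1.5,1.5,-9.9,0]], "squeeze": 40}}

```text
time: 12.32
position: [0.4856, 0.0905, 0.2293]
tool_rot: [0.279, 0.958, 0.051, 0.04]
ft_force: [-0.6, -0.9, 0.1]
grip_width: 0.01
```

Emit:
{"api": "drive_tool", "payload": {"series": [[0.007,-0.006,0.0025,1.5,1.5,-9.9,0],[0.008,-0.005,0.003,1.5,1.5,-9.9,0],[0.0085,-0.003,0.003,1.5,1.5,-9.9,0],[0.009,-0.0015,0.0035,1.5,1.5,-9.9,0],[0,0,0,0,0,0,0]]}}

```text
time: 12.95
position: [0.4498, 0.0869, 0.2151]
tool_rot: [-0.06, 0.998, 0.0, -0.009]
ft_force: [0.0, -0.2, 0.6]
grip_width: 0.0003
```

Run:
```python
from h import *
T=tool(97.2)
def at(t,z): return np.array([*(seat+fx*t)[:2],z])
rows([(at(-.095,.135),T,2),(at(-.092,.122),T,1),(at(-.022,.122),T,7)])
```

```text
goal [0.5073 0.0939 0.135 ] dist 0.099 turn [ 0.1 -1.  -0.3]
   [-0.0296, -0.0, 0.0395, 0.04, -0.5, -0.15]
   [-0.0293, -0.0001, 0.0398, 0.04, -0.5, -0.15]
goal [0.5102 0.0943 0.122 ] dist 0.013 turn [ 0. -0.  0.]
   [-0.003, 0.0, 0.013, 0.0, -0.0, 0.0]
goal [0.5797 0.1032 0.122 ] dist 0.07 turn [0. 0. 0.]
   [-0.01, 0.0, 0.0, 0.0, 0.0, 0.0]
   [-0.01, 0.0, 0.0, 0.0, 0.0, 0.0]
   [-0.01, 0.0, 0.0, 0.0, 0.0, 0.0]
   [-0.01, 0.0, 0.0, 0.0, 0.0, 0.0]
   [-0.01, 0.0, 0.0, 0.0, 0.0, 0.0]
   [-0.01, 0.0, 0.0, 0.0, 0.0, 0.0]
   [-0.01, 0.0, 0.0, 0.0, 0.0, 0.0]
```

Emit:
{"api": "drive_tool", "payload": {"series": [[-0.0295,0,0.0395,0,-0.5,0,0],[-0.0295,0,0.0395,0,-0.5,0,0],[-0.003,0,0.011,0,0,0,0],[-0.01,0,0,0,0,0,0],[-0.01,0,0,0,0,0,0]]}}

```text
time: 13.58
position: [0.5317, 0.0965, 0.1267]
tool_rot: [-0.06, 0.998, 0.0, 0.002]
ft_force: [0.1, 0.2, 0.9]
grip_width: 0.0004
```

Emit:
{"api": "drive_tool", "payload": {"series": [[-0.012,0,0,0,0,0,0],[-0.012,0,0,0,0,0,0],[-0.01,0,0,0,0,0,0],[-0.006,0,0,0,0,0,0],[-0.004,0,0,0,0,0,0]]}}

```text
time: 14.2
position: [0.5761, 0.1019, 0.1261]
tool_rot: [-0.061, 0.998, 0.0, 0.002]
ft_force: [-0.3, 0.3, 0.4]
grip_width: 0.0003
```

Emit:
{"api": "drive_tool", "payload": {"series": [[-0.004,0,0,0,0,0,0],[-0.004,0,0,0,0,0,0],[-0.003,0,0,0,0,0,0]]}}

```text
time: 14.58
position: [0.5857, 0.1032, 0.1255]
tool_rot: [-0.061, 0.998, 0.0, 0.001]
ft_force: [-2.9, -1.2, 3.3]
grip_width: 0.0003
```

Emit:
{"api": "drive_tool", "payload": {"series": [[-0.003,0,0,0,0,0,0],[-0.003,0,0,0,0,0,0],[-0.003,0,0,0,0,0,0],[0,0,0,0,0,0,0]]}}

```text
time: 15.08
position: [0.586, 0.1034, 0.1252]
tool_rot: [-0.062, 0.998, -0.0, -0.009]
ft_force: [-15.0, -3.8, 11.1]
grip_width: 0.0004
```

Emit:
{"api": "drive_tool", "payload": {"series": [[-0.003,0,0,0,0,0,0],[-0.002,0,0,0,0,0,0],[0,0,0,0,0,0,0]]}}

```text
time: 15.45
position: [0.5862, 0.1035, 0.1253]
tool_rot: [-0.062, 0.998, -0.0, -0.014]
ft_force: [-23.7, -6.5, 19.6]
grip_width: 0.0004
```

Emit:
{"api": "drive_tool", "payload": {"series": [[0.03,0,0,0,0,0,0],[0.04,0,-0.02,0,0,0,0],[0.04,0,-0.05,0,0,0,0],[0.04,0,-0.05,0,0,0,0],[0,0,0,0,0,0,0]]}}

```text
time: 16.08
position: [0.452, 0.0868, 0.2463]
tool_rot: [-0.061, 0.998, 0.0, 0.004]
ft_force: [0.1, 0.2, -0.2]
grip_width: 0.0003
```

Run:
```python
from h import *
board(.02,.19,'i'); print(); board(.25,.43,'j')
p=cv2.imread("pics/scene_j.png")
cv2.imwrite("pics/j.png",cv2.resize(p[140:400,210:450],None,fx=2.3,fy=2.3,interpolation=cv2.INTER_CUBIC))
# bystanders moved?
a=cv2.imread("pics/top0.png");b=cv2.imread("pics/top_j.png")
dd=np.abs(np.load("pics/top_j.npy")-np.load("pics/top0.npy"))
for nm,(u,v) in dict(timer=(445,300),cups=(203,270),marker=(263,295),probe=(325,273)).items(): print(nm,np.median(dd[v-12:v+12,u-15:u+15]).round(4),np.percentile(dd[v-12:v+12,u-15:u+15],95).round(4))
print(robot.get_obs()["position"].round(3))
```

```text
top 0.15 68 [0.6114 0.052  0.1556] x5..95 [0.608  0.6152] yaw 0.4 y [0.0338 0.0831] zmax 0.1599
scene 0.13 161 [0.5998 0.0964 0.1352] x5..95 [0.5904 0.6105] yaw 7.8 y [0.0321 0.1721] zmax 0.14
scene 0.14 159 [0.5997 0.0965 0.1452] x5..95 [0.5905 0.6098] yaw 7.8 y [0.0316 0.1712] zmax 0.15
scene 0.15 251 [0.6023 0.1003 0.1545] x5..95 [0.5918 0.6131] yaw 7.5 y [0.0331 0.173 ] zmax 0.1595

top 0.13 13 [0.5955 0.3486 0.1369] x5..95 [0.5875 0.6031] yaw -7.9 y [0.2894 0.4023] zmax 0.1393
top 0.14 69 [0.5936 0.3297 0.1467] x5..95 [0.5858 0.6028] yaw -6.9 y [0.2647 0.405 ] zmax 0.15
top 0.15 420 [0.5989 0.3389 0.1553] x5..95 [0.5884 0.6096] yaw -7.6 y [0.2675 0.4079] zmax 0.16
timer 0.0021 0.006
cups 0.0021 0.0061
marker 0.0029 0.6483
probe 0.325 0.4591
[0.453 0.087 0.242]
```

View pics/j.png

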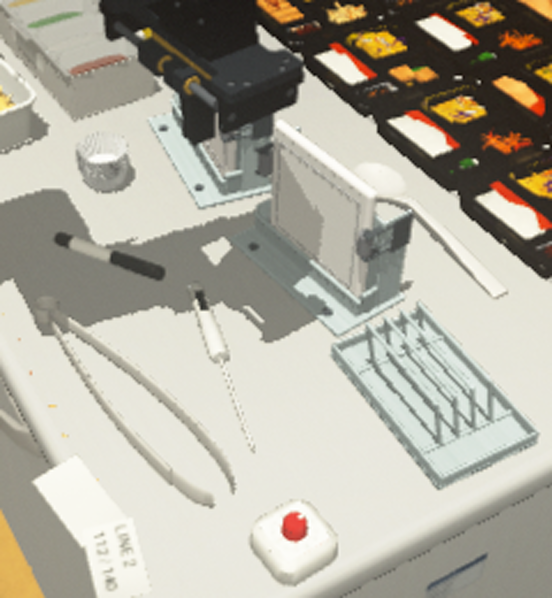

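```bash
python3 -c "
from rig import robot
print(robot.hand_in())"
```

```text
the job is handed in; nothing more can be done
None
```

Both boards are away, each standing upright in its own holder. I handed the job in at about 16 s of the 62 s, with the arm clear of everything.

- **Leaning board:** I pushed its top back with the closed fingers until it met a hard stop. It stayed put up to about 23 N.
- **Washed board:** I drew it out of the drainer along its own length. I slid it into holder_2 at a lean of about 16 degrees and released it there, and it leaned out by itself. I then pushed its top home to a hard stop at about 24 N.

**Last checks:**
- **Upright:** In the scene camera, board_washed's face was at the same depth at 13.5 and 14.5 cm, so it is vertical. The top camera saw little of it past the arm.
- **Leaning board:** It was hidden from the scene camera in the last look. The top camera showed its upper edge where it was after the push, when the picture showed it upright.
- **Rollers:** For each board the push force dropped to almost nothing before the hard stop, which fits the rollers snapping over. I could see only one roller per board in the pictures.
- **Other items:** The timer and foil cups measured the same as at the start. The arm hid the marker and probe from the top camera, but they looked unmoved in the scene picture.

**Disagreement:** Camera and arm positions differed by about 1 to 2 mm, so I corrected for this before lowering the washed board.

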